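Take the mug off the capsule dispenser and hold its slide open at the mark

ROBOT

A 6-joint arm with a two-finger parallel gripper is mounted at the origin on a cart in front of the work surface, level with it; the furniture and walls round the work are solid. World frame = base frame: x ahead of the robot, y to its left, z up, the work surface at z = 0. Lengths are in mm, angles in degrees, forces in N, time in s.
With the tool pointing down it reaches from about 350 to 975 mm from the base axis. Payload 4.9 kg.
Tool frame: the origin (TCP) lies at the very end of the fingers, on their centre line; the grasp point (between the pads) lies 19 mm behind it; z points along the fingers, y is the direction in which the jaws open and shut (so a half turn about z gives the same grasp; the last joint's range is limited). The gripper opens to 85 mm and grips with 20 to 120 N. Pads are 22 mm wide; open, the fingers measure 114 mm over their backs; the gripper's body (76 mm by 85 mm) begins 54 mm behind the grasp point. The pads swing forward as they close: fully open they stand 13 mm farther back than shut.
Start: joints at [61.478, 3.019, 92.412, -0, 84.569, -6.818], TCP at [231.117, 580.677, 209.004] pointing down, gripper open.
Joint ranges: [-172.51, 172.51], [-57.92, 126.97], [3.15, 148.05], [-58.71, 238.71], [5.1, 150.11], [-179.66, 179.66]. Speed limits (degrees/s): [147.25, 147.25, 180, 180, 180, 180].

INTERFACE

Orientations are given as [roll, pitch, yaw] about the fixed x, y, z axes, in that order (R = Rz(yaw) Ry(pitch) Rx(roll)).
In Python, from workcell import bot, vision gives the robot as it stands.
- The arm moves only by the shell command python3 -m inch 'ROWS'. ROWS is JSON, one flat list of numbers, 5 for each row, row after row: the shift along the tool's x, y, z in mm, then the turn about the tool's z in rad, then the opening, from 0 (shut) to 1 (fully open). A call has 1 to 20 rows; each row is the pose to reach, as a shift and turn from the pose commanded when the call began, along the tool's axes at that moment; what a row does not reach only later rows make up. A row lasts 1/12 s, in which the tool goes at most 41.7 mm and 7.16 degrees, less where a joint would pass 70% of its speed; a pose out of reach is approached as far as the arm can. A call with a gripper value outside its range is refused whole. The fingers move at their own pace and stop on an object; the grip force is fixed at half the most. Time passes only in rows, so rows that repeat a pose let the fingers close. It gives the time, the measured TCP pose, the force and the opening at its end, in the units of the state.
- bot.state(): the state, without advancing time (a new reading comes with each control period).
- vision.capture(name): name is "side" or "top"; returns the picture (480x640x3 uint8, blue, green, red); there is no depth.
- vision.camera_info(name): a dict with "fovy" (degrees; the focal length in pixels is half the picture's height over the tangent of half this angle, whatever the lens; pixels are square), "cx", "cy" (the principal point, pixels), "dist_coeffs" ([k1, k2, p1, p2, k3] as OpenCV has them; the pictures are not rectified), "world_to_cam" (4x4, takes a point from world to camera coordinates). Camera axes: x right, y down, z forward; pixel columns grow to the right and rows downward; lengths in mm; the calibration is good to about 2 mm. A picture is of the moment at which its call begins. camera_info takes no time and is no camera call.
- bot.hand_in(): hands the job in, once; it reports no verdict.
The state is a dict: "t": time; "joints": joint angles; "joint_vel": joint speeds; "joint_efforts": joint torques, N m; "tcp_pos": TCP position; "tcp_rot": TCP orientation; "ft_force": force on the tool from outside, world axes, zero at the start; "torque": the same for the moment, N m; "opening": finger opening in mm.
Only numpy, scipy, OpenCV 4.12 (cv2) and the standard library are available. Lean on these libraries where they do the work, as an engineer would, in place of code of your own. Each camera call takes 0.05 s, during which the arm holds its last target. There are 200 camera calls.

TASK

The blue mug on the capsule dispenser's stand is in the way of its slide: lift the mug off (its handle fits the gripper) and set it down upright in the middle of the round cork coaster beside the dispenser, and let go of it. Then pull the dispenser's spring-return slide out (it has a black fin to pull) until the front of its lip is level with the two orange marker clips on the rails, and finish holding it still there, so that I can take the capsule: do not let go, or it springs shut. Leave everything else on the surfaces where it stands.

Things in the scene. Friction and masses are not known exactly. Their poses are not given: they have to be found in the camera images.
- dispenser: White coffee capsule dispenser, fixed. Origin on the worktop under the centre of its mug stand; x points to its back, y to its left. Housing 130 mm wide, 165 mm high, x = 105 (front face) to 245 mm; in front a black tongue 104 mm wide, 12 mm high, to x = -58 mm. Two level rails (y = +-52 mm, 6 mm thick, top 108 mm up) reach from the front face to x = 25 mm, either side of the slide.
- slide (a joint): How far the slide is pulled out of the front, level, towards the dispenser's -x, in m: 0 = shut, 0.075 = stop. A spring pulls it shut: about 3 N at 0, 0.8 N more per 10 mm (about 5.5 to 7.5 N at the marks). With the mug on the stand it comes out some 15 to 25 mm only.
- slide_grip (a point): Where to pinch the slide's upright black fin: 12 mm thick across the dispenser's y, 34 mm long along its x, top 18 mm above this point, free on both sides and from above. Shut, this point is at x = 79 mm, y = 0, z = 140 mm in the dispenser's frame; it moves with the slide. Axes as the dispenser's.
- slide_lip (a point): Middle of the top front edge of the slide's lip (black, 88 mm wide, 10 mm thick), 118 mm above the worktop; with the slide shut at x = 95 mm in the dispenser's frame. It moves with the slide; the fin stands in front of it. A wall cabinet hangs over the housing, its underside 510 mm above the worktop: come to the fin low. Axes parallel to the dispenser's.
- marker: The mark: two small orange clips (5 mm thick along x), one on each rail. Origin midway between them, 104 mm above the worktop, axes as the dispenser's. It lies 33 to 59 mm in front of the shut slide's lip, differently each time; the slide is at the mark when point slide_lip is at x = 0 in this frame.
- blue_mug: Blue mug, 80 mm across and 101 mm high, about 0.25 kg, at first upright on the dispenser's stand. Origin at the underside; the cup's axis is at y = +18 mm in its frame, the handle points to its -y; z up.
- stand_top (a point): Centre of the top of the dispenser's round steel mug stand, 100 mm across, 18 mm above the worktop.
- mug_foot (a point): Centre of the mug's underside, on the cup's axis.
- mug_handle (a point): Upper part of the mug's handle, where to pinch it from above: 65 mm above the mug's underside, 62 mm from the cup's axis. The handle is 12 mm thick across the mug's x; its top is 79 mm above the underside here, and it reaches out to 76 mm from the axis lower down. Axes as the mug's.
- coaster: Round cork coaster, 110 mm across, 6 mm thick, fixed on the worktop to the left or right of the dispenser's stand. Origin at the centre of its underside.
- rice_bowl: White bowl on the draining board, 115 mm across, 51 mm high. Leave it. Origin at the underside.
- spoon_rest: Cream spoon rest, 249 x 122 mm, 28 mm high, on the hob. Leave it. Origin at the underside.
- salt_shaker: Glass salt shaker with a pale top, 44 mm across, 90 mm high, on the near right part of the hob. Leave it. Origin at the underside.

How it is judged:
By the outcome, as a careful person would: the job done as asked, in the order asked, and still so for the second after the job is handed in, while the arm keeps its last pose, push and grip.
It also fails if it takes over 51 s, if anything falls off the work surface, if the arm or the gripper's body presses on something with over 40 N, if the wrist force passes 120 N, or if a joint passes its speed limit or range.

## Working session

There is one attempt and no reset: what is moved stays moved. The work goes in short steps, Python scripts to look and compute and a shell command to move; the robot and the scene stay as the last step left them, time stands still between calls to the robot, and variables do not carry over. Pictures are saved under pics/ and viewed, about 8 in all and at most 12, crops included, and the job is handed in when it is done.

```bash
mkdir -p pics; ls; python3 - <<'E'
from workcell import bot, vision
import cv2,numpy as np
for n in("side","top"):
    cv2.imwrite(f"pics/{n}0.png",vision.capture(n))
    i=vision.camera_info(n);print(n,i)
s=bot.state();print(s)
E
```

```text
pics
side {'fovy': 55.47519736244751, 'cx': 324.41575468902704, 'cy': 241.1673470138228, 'dist_coeffs': array([-0.01047661,  0.        ,  0.        ,  0.        ,  0.        ]), 'world_to_cam': array([[-9.95597717e-01, -9.02581382e-02, -2.52716319e-02,
         5.27486824e+02],
       [-1.44901181e-02,  4.14596745e-01, -9.09889870e-01,
         1.40616093e+02],
       [ 9.26025020e-02, -9.05518088e-01, -4.14079424e-01,
         9.62178776e+02],
       [ 0.00000000e+00,  0.00000000e+00,  0.00000000e+00,
         1.00000000e+00]])}
top {'fovy': 50.710492179596706, 'cx': 327.30067611357094, 'cy': 245.7044907200967, 'dist_coeffs': array([-0.13791309,  0.        ,  0.        ,  0.        ,  0.        ]), 'world_to_cam': array([[ 2.90271198e-02, -9.99522939e-01, -1.05508836e-02,
        -5.06608960e+01],
       [-9.86470883e-01, -2.69411021e-02, -1.61707680e-01,
         5.59151153e+02],
       [ 1.61346283e-01,  1.51020477e-02, -9.86782299e-01,
         1.20950783e+03],
       [ 0.00000000e+00,  0.00000000e+00,  0.00000000e+00,
         1.00000000e+00]])}
{'t': 0.1, 'joints': array([ 6.14777880e+01,  3.05400387e+00,  9.24852150e+01, -3.43075802e-05,
        8.45688451e+01, -6.81797617e+00]), 'joint_vel': array([ 0.01252651, -0.09790399, -0.15335288, -0.1034833 ,  0.00356629,
        0.0689641 ]), 'joint_efforts': array([-3.69344934e-04, -3.94901490e+01, -3.71363461e+01, -1.87526775e-04,
        3.92199247e-03,  1.91570314e-05]), 'tcp_pos': array([230.83740147, 580.14932055, 207.86996758]), 'tcp_rot': array([-1.79892696e+02, -1.27949611e-02,  1.58295755e+02]), 'ft_force': array([-0.09683909,  0.55113829, -0.43243845]), 'torque': array([0.01463008, 0.01113424, 0.00749491]), 'opening': 85.44938485291111}
```

View pics/side0.png

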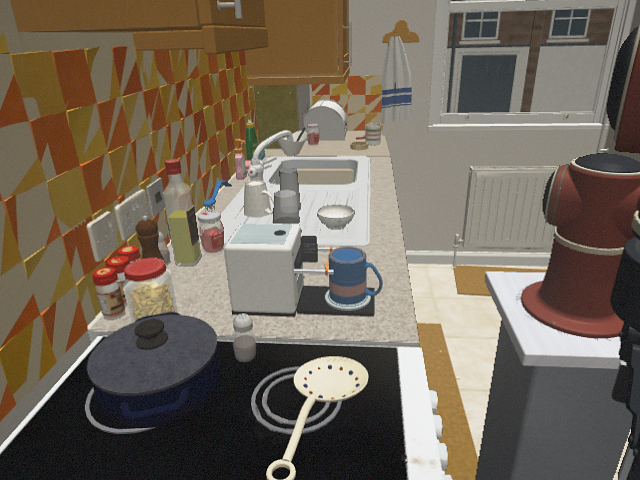

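View pics/top0.png

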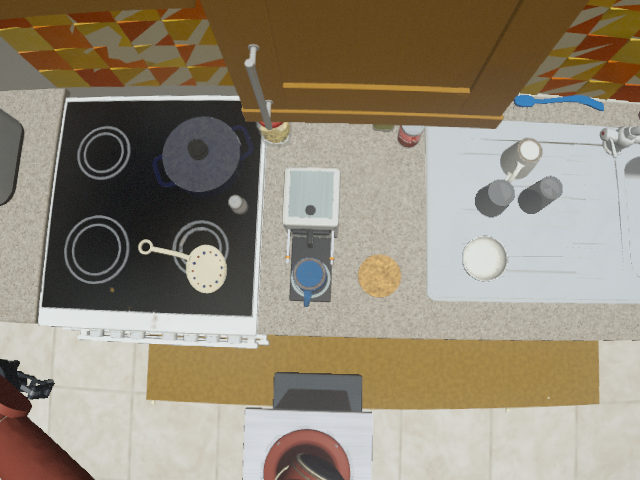

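Side: the mug is at about (348,277) with its handle on the right, and the dispenser at (265,265). Top: the mug is at (310,273) with its handle towards (307,300), and the coaster at (379,275), right of the dispenser. I'll zoom in next.

```bash
python3 - <<'E'
import cv2
a=cv2.imread("pics/top0.png")[155:315,265:415];b=cv2.imread("pics/side0.png")[215:325,215:395]
a=cv2.resize(a,None,fx=3.75,fy=3.75,interpolation=cv2.INTER_CUBIC)
b=cv2.resize(b,None,fx=4.4,fy=4.4,interpolation=cv2.INTER_CUBIC)
cv2.imwrite("pics/ta.png",a);cv2.imwrite("pics/sb.png",b)
E
```

```text
(no output)
```

View pics/ta.png

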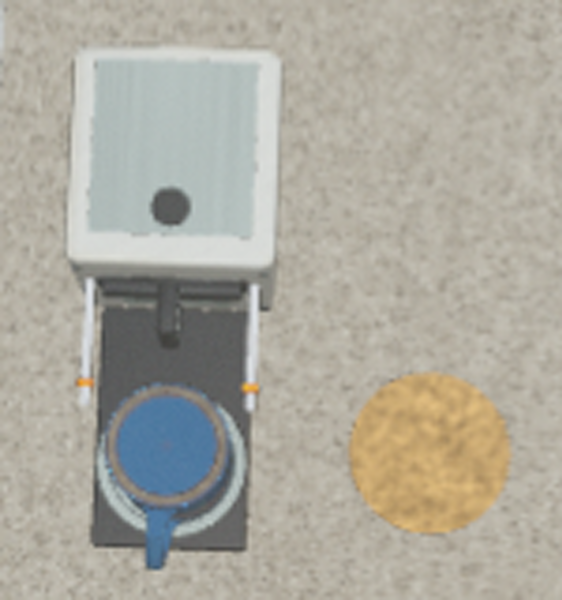

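View pics/sb.png

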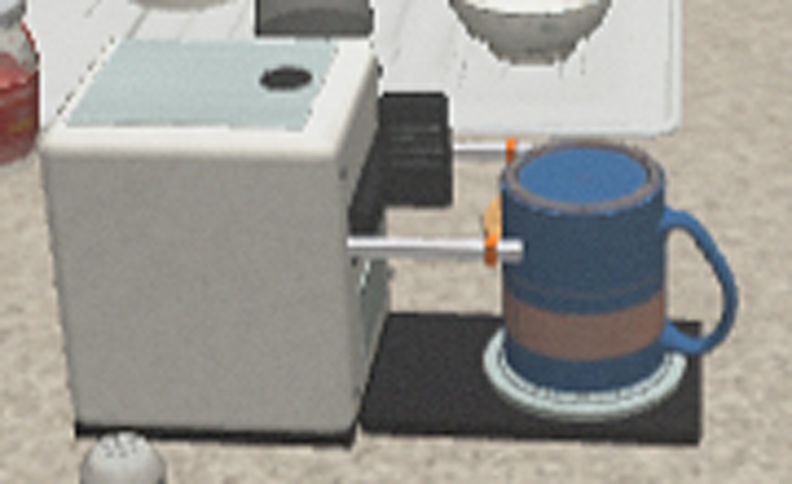

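```bash
cat > h.py <<'E'
import numpy as np,cv2
from workcell import bot,vision
from scipy.optimize import least_squares
def proj(n,P):
    i=vision.camera_info(n);f=240/np.tan(np.radians(i["fovy"])/2)
    M=i["world_to_cam"];K=np.array([[f,0,i["cx"]],[0,f,i["cy"]],[0,0,1]])
    r=cv2.Rodrigues(M[:3,:3])[0]
    return cv2.projectPoints(np.float64(P).reshape(-1,1,3),r,M[:3,3],K,i["dist_coeffs"])[0][:,0]
def T(p,off):return (np.float64(p)+.5)/off[2]-.5+np.array(off[:2])
TA=(265,155,3.75);SB=(215,215,4.4)
def place(q,P):
    c,s=np.cos(q[2]),np.sin(q[2]);P=np.float64(P).reshape(-1,3)
    return np.c_[q[0]+c*P[:,0]-s*P[:,1],q[1]+s*P[:,0]+c*P[:,1],P[:,2]]
def fit(obs,q0):
    # obs: (cam, local pt, full-image px)
    f=lambda q:np.concatenate([proj(n,place(q,p))[0]-px for n,p,px in obs])
    r=least_squares(f,q0,x_scale=[100,100,1]);return r.x,r.fun.reshape(-1,2)
E
python3 - <<'E'
from h import *
O=[("top",(-58,52,12),T((92,543),TA)),("top",(-58,-52,12),T((246,549),TA)),
("top",(245,65,165),T((77,47),TA)),("top",(245,-65,165),T((282,51),TA)),
("top",(105,65,165),T((68,264),TA)),("top",(105,-65,165),T((274,270),TA)),
("side",(-58,52,0),T((699,441),SB)),("side",(-58,-52,12),T((699,322),SB)),
("side",(105,65,0),T((354,445),SB)),("side",(245,65,0),T((77,437),SB)),
("side",(62,6,158),T((450,97),SB)),("top",(62,0,158),T((170,345),TA))]
q,r=fit(O,[600,0,0]);print("disp",q[:2],np.degrees(q[2]));print(r.round(1).tolist())
g=lambda m:np.concatenate([proj(n,place(q,(m[0],y,104)))[0]-T(p,o) for n,y,p,o in[("top",52,(84,382),TA),("top",-52,(251,387),TA),("side",52,(491,248),SB),("side",-52,(512,150),SB)]])
m=least_squares(g,[45.]);print("marker x in disp",m.x,"pull",95-m.x,m.fun.reshape(-1,2).round(1).tolist())
O=[("top",(0,18,119),T((168,445),TA)),("side",(0,18,119),T((584,175),SB)),("top",(0,-58,72),T((155,568),TA)),("side",(0,-58,70),T((737,292),SB))]
k,r=fit(O,[600,0,-1.5]);print("mug",k[:2],np.degrees(k[2]),r.round(1).tolist())
print("axis",place(k,(0,18,18)),"handle",place(k,(0,-44,83)))
c,_=fit([("top",(0,0,6),T((430,453),TA))]*2,[600,-100,0]);print("coaster",c[:2])
print("stand",q[:2],"grip",place(q,(79,0,140)))
E
```

```text
disp [479.30341651   3.14067917] -0.44221086070454746
[[0.6, 2.0], [1.0, 2.0], [-0.1, -1.3], [1.5, -0.6], [-1.0, 0.2], [1.7, 0.5], [0.2, 1.9], [0.3, -1.2], [0.3, 1.9], [-1.8, 1.4], [-0.4, 0.9], [-0.1, -1.1]]
marker x in disp [40.49884659] pull [54.50115341] [[1.4, 1.0], [1.0, 1.2], [-0.8, 0.6], [-1.1, 0.6]]
mug [463.17942647   6.26868223] -99.06817747191111 [[-0.0, 0.7], [-1.2, -0.4], [-1.8, 1.2], [-0.4, -2.9]]
axis [[480.95445341   3.43170897  18.        ]] handle [[419.72936061  13.20350575  83.        ]]
coaster [ 494.07135364 -168.21696481]
stand [479.30341651   3.14067917] grip [[558.30106358   2.53096042 140.        ]]
```

```bash
cat >> h.py <<'E'
def rel(p0,yaw0,p1,yaw1):
    a=np.radians(yaw0);d=np.float64(p1)-p0
    x=np.array([np.cos(a),np.sin(a),0]);y=np.array([np.sin(a),-np.cos(a),0])
    t=-(((yaw1-yaw0)+90)%180-90)
    return [round(float(v),1) for v in(d@x,d@y,-d[2])],round(float(np.radians(t)),3)
E
python3 -c "
from h import *
print(rel([231.1,580.7,209],158.296,[419.7,13.2,190],171))"
```

```text
([-385.1, -457.5, 19.0], -0.222)
```

```bash
python3 -m inch '[-385,-457.5,19,-0.222,1,-385,-457.5,19,-0.222,1,-385,-457.5,19,-0.222,1,-385,-457.5,19,-0.222,1,-385,-457.5,19,-0.222,1,-385,-457.5,19,-0.222,1,-385,-457.5,19,-0.222,1,-385,-457.5,19,-0.222,1,-385,-457.5,19,-0.222,1,-385,-457.5,19,-0.222,1,-385,-457.5,19,-0.222,1,-385,-457.5,19,-0.222,1,-385,-457.5,19,-0.222,1,-385,-457.5,19,-0.222,1,-385,-457.5,19,-0.222,1,-385,-457.5,19,-0.222,1,-385,-457.5,19,-0.222,1,-385,-457.5,19,-0.222,1,-385,-457.5,19,-0.222,1,-385,-457.5,19,-0.222,1]'; python3 - <<'E'
from h import *
s=vision.capture("side");t=vision.capture("top")
a=cv2.resize(s[120:330,250:450],None,fx=2.5,fy=2.5,interpolation=cv2.INTER_CUBIC)
b=cv2.resize(t[215:355,255:355],None,fx=3,fy=3.75,interpolation=cv2.INTER_CUBIC)
cv2.imwrite("pics/c1.png",np.hstack([a,b]) if a.shape[0]==b.shape[0] else np.hstack([a[:525],b]))
print(bot.state()["joints"])
E
```

```text
t: 1.77
tcp_pos: [419.4, 14.4, 190.0]
tcp_rot: [180.0, -0.0, 171.1]
ft_force: [-0.0, 0.3, -0.2]
opening: 85.4
[-8.24948999e+00 -2.66151279e+01  1.19601390e+02  2.27188986e-03
  8.70003392e+01 -8.93802345e+01]
```

View pics/c1.png

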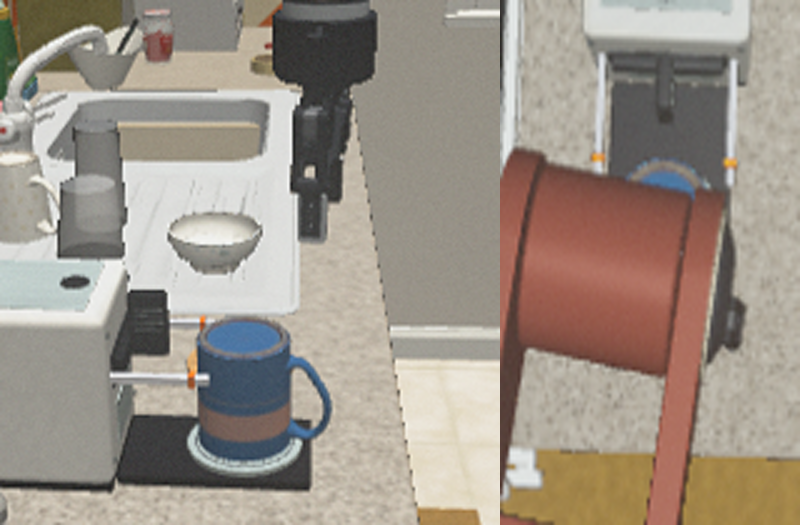

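The gripper is above the handle (fingers near crop (313,220), handle at (310,395)), and the path down looks clear. Descending.

```bash
python3 -m inch '[0,0,30,0,1,0,0,60,0,1,0,0,80,0,1,0,0,95,0,1,0,0,110,0,1,0,0,120,0,1,0,0,124,0,1,0,0,124,0,1,0,0,124,0,1]'; python3 - <<'E'
from h import *
s=vision.capture("side")
cv2.imwrite("pics/c2.png",cv2.resize(s[180:330,260:420],None,fx=4,fy=4,interpolation=cv2.INTER_CUBIC))
E
```

```text
t: 2.62
tcp_pos: [420.1, 13.3, 66.7]
tcp_rot: [180.0, 0.0, 171.0]
ft_force: [0.3, 0.4, 0.7]
opening: 85.5
```

View pics/c2.png

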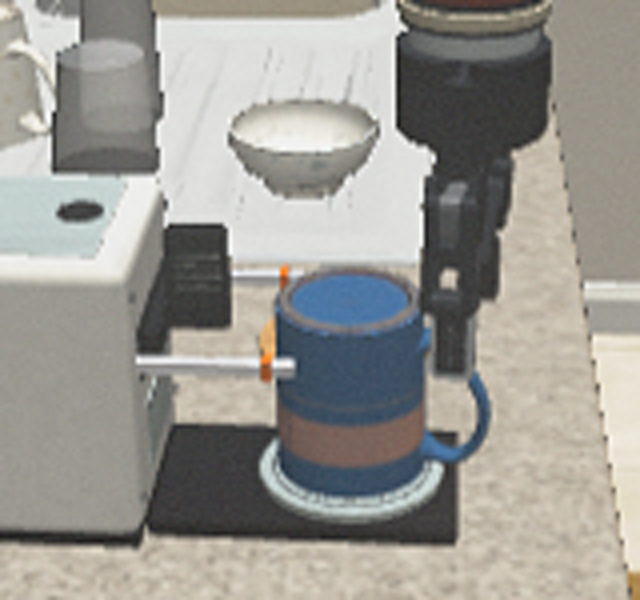

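The fingers straddle the handle at (455,345). Closing.

```bash
python3 -m inch '[0,0,0,0,0,0,0,0,0,0,0,0,0,0,0,0,0,0,0,0,0,0,0,0,0,0,0,0,0,0,0,0,0,0,0,0,0,0,0,0,0,0,0,0,0,0,0,0,0,0]' && python3 -m inch '[0,0,-3,0,0,0,0,-8,0,0,0,0,-15,0,0,0,0,-25,0,0,0,0,-37,0,0,0,0,-50,0,0,0,0,-65,0,0,0,0,-80,0,0,0,0,-95,0,0,0,0,-107,0,0,0,0,-115,0,0,0,0,-118,0,0,0,0,-118,0,0,0,0,-118,0,0]'; python3 - <<'E'
from h import *
s=vision.capture("side");t=vision.capture("top")
a=cv2.resize(s[130:330,250:410],None,fx=2.5,fy=2.5,interpolation=cv2.INTER_CUBIC)
b=cv2.resize(t[215:355,265:365],None,fx=3.571,fy=3.571,interpolation=cv2.INTER_CUBIC)
cv2.imwrite("pics/c3.png",np.hstack([a[:500],b[:500]]))
E
```

```text
t: 3.5
tcp_pos: [419.6, 13.2, 66.1]
tcp_rot: [-180.0, -0.0, 171.0]
ft_force: [-1.2, -0.1, 3.0]
opening: 7.6
t: 4.67
tcp_pos: [419.3, 13.3, 183.4]
tcp_rot: [180.0, -0.1, 171.0]
ft_force: [-0.9, -1.3, -1.6]
opening: 7.5
```

View pics/c3.png

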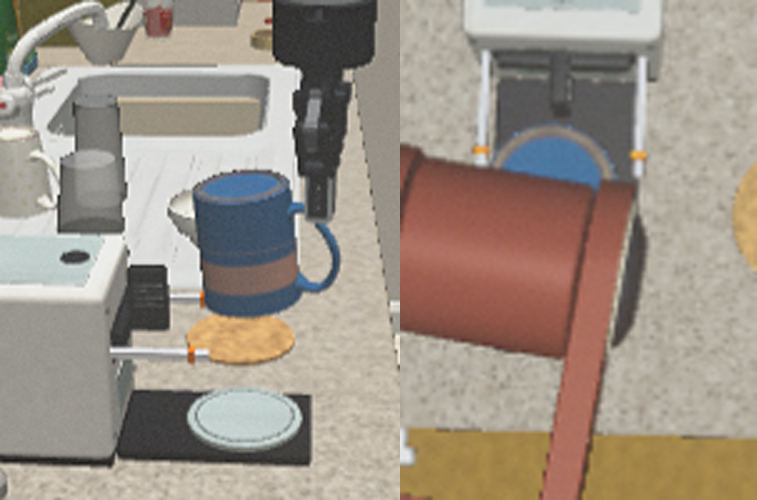

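The mug is held, with a small sag tilt of about 6°, and its foot is clear of the rails. I'll carry it sideways over the rail at this height, then lower to a hover.

```bash
python3 -m inch '[-1,-5,0,0,0,-4,-16,0,0,0,-8,-32,0,0,0,-12,-51,0,0,0,-17,-71,0,0,0,-22,-92,0,0,0,-27,-112,0,0,0,-31,-131,0,0,0,-35,-147,0,0,0,-38,-159,0,0,0,-40,-166,0,0,0,-40,-167.5,0,0,0,-40,-167.5,10,0,0,-40,-167.5,25,0,0,-40,-167.5,45,0,0,-40,-167.5,65,0,0,-40,-167.5,82,0,0,-40,-167.5,92,0,0,-40,-167.5,96,0,0,-40,-167.5,96,0,0]'; python3 - <<'E'
from h import *
s=vision.capture("side");t=vision.capture("top")
a=cv2.resize(s[180:300,290:390],None,fx=4,fy=4,interpolation=cv2.INTER_CUBIC)
b=cv2.resize(t[220:340,320:420],None,fx=4,fy=4,interpolation=cv2.INTER_CUBIC)
cv2.imwrite("pics/c4.png",np.hstack([a,b]))
# expected projections: coaster centre/rim, mug foot centre if upright on coaster
print(bot.state()["joints"])
E
```

```text
t: 6.43
tcp_pos: [432.3, -157.5, 86.7]
tcp_rot: [179.9, -0.1, 171.1]
ft_force: [0.0, 0.9, -0.9]
opening: 7.8
[-2.93285782e+01 -1.41621730e+01  1.20232144e+02  4.69969598e-03
  7.38478544e+01 -1.10373128e+02]
```

View pics/c4.png

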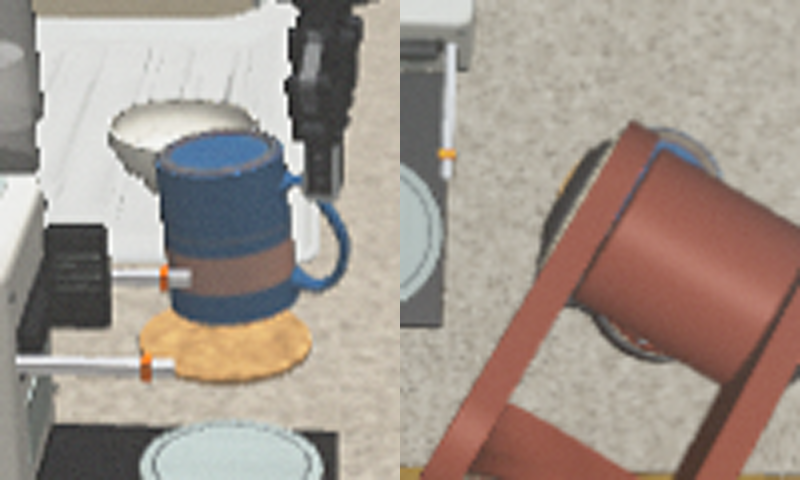

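By the side view, the foot centre is over the coaster centre (column 225) once it un-tilts. Lowering gently.

```bash
python3 -m inch '[0,0,4,0,0,0,0,9,0,0,0,0,14,0,0,0,0,18,0,0,0,0,21,0,0,0,0,23,0,0,0,0,25,0,0,0,0,27,0,0,0,0,29,0,0,0,0,31,0,0,0,0,32.5,0,0,0,0,33.5,0,0,0,0,33.5,0,0,0,0,33.5,0,0]'; python3 - <<'E'
from h import *
s=vision.capture("side")
cv2.imwrite("pics/c5.png",cv2.resize(s[180:300,290:390],None,fx=5,fy=5,interpolation=cv2.INTER_CUBIC))
E
```

```text
t: 7.7
tcp_pos: [433.2, -158.6, 54.7]
tcp_rot: [-180.0, 0.0, 171.0]
ft_force: [-0.9, 0.7, -0.3]
opening: 7.1
```

View pics/c5.png

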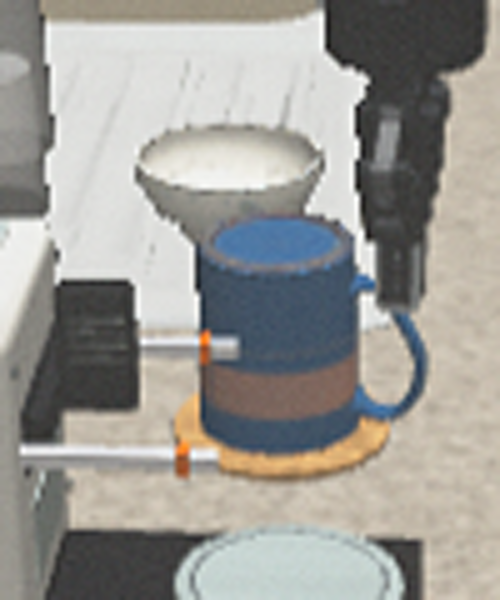

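The mug now stands upright on the coaster. Release it and rise.

```bash
python3 -m inch '[0,0,0,0,0.3,0,0,0,0,0.6,0,0,0,0,0.6,0,0,0,0,0.6,0,0,0,0,0.6,0,0,0,0,0.6,0,0,-10,0,0.6,0,0,-25,0,0.6,0,0,-50,0,0.6,0,0,-80,0,0.6,0,0,-115,0,0.6,0,0,-145,0,0.6,0,0,-156,0,0.6,0,0,-156,0,0.6]'; python3 -c "
from h import *
q=[479.3,3.1,np.radians(-.44)]
print(rel([433,-158.5,210.5],171,place(q,(20,0,200))[0],179.6))"
```

```text
t: 8.92
tcp_pos: [435.0, -159.5, 215.3]
tcp_rot: [-179.8, 0.4, 171.0]
ft_force: [0.6, 0.2, -0.2]
opening: 51.2
([-40.2, 169.8, 10.5], -0.15)
```

```bash
python3 -m inch '[-4,17,1,-0.02,0.6,-10,40,3,-0.05,0.6,-18,75,5,-0.09,0.6,-26,110,8,-0.13,0.6,-34,140,10,-0.15,0.6,-40,160,10,-0.15,0.6,-40,170,10,-0.15,0.6,-40,170,10,-0.15,0.6,-40,170,10,-0.15,0.6]'; python3 - <<'E'
from h import *
s=vision.capture("side");t=vision.capture("top")
cv2.imwrite("pics/s6.png",s);cv2.imwrite("pics/t6.png",t)
b=cv2.resize(t[190:310,270:420],None,fx=5,fy=5,interpolation=cv2.INTER_CUBIC)
cv2.imwrite("pics/c6.png",b)
h=cv2.cvtColor(t,cv2.COLOR_BGR2HSV);m=(cv2.inRange(h,(8,80,120),(25,255,255)));m[:, :345]=0;m[:,425:]=0;m[:230]=0;m[:325][:0]=0;m[320:]=0
y,x=np.nonzero(m);print("cork bbox",x.min(),x.max(),y.min(),y.max())
print("pred coaster",proj("top",[494.1,-168.2,6]),"rim if centred",proj("top",[494.1,-168.2,107]))
E
```

```text
t: 9.67
tcp_pos: [498.2, 3.1, 199.2]
tcp_rot: [-180.0, -0.1, 179.7]
ft_force: [0.5, -0.4, 0.1]
opening: 51.5
cork bbox 358 400 255 296
pred coaster [[379.29347623 275.42190894]] rim if centred [[383.21933871 270.93728357]]
```

View pics/c6.png

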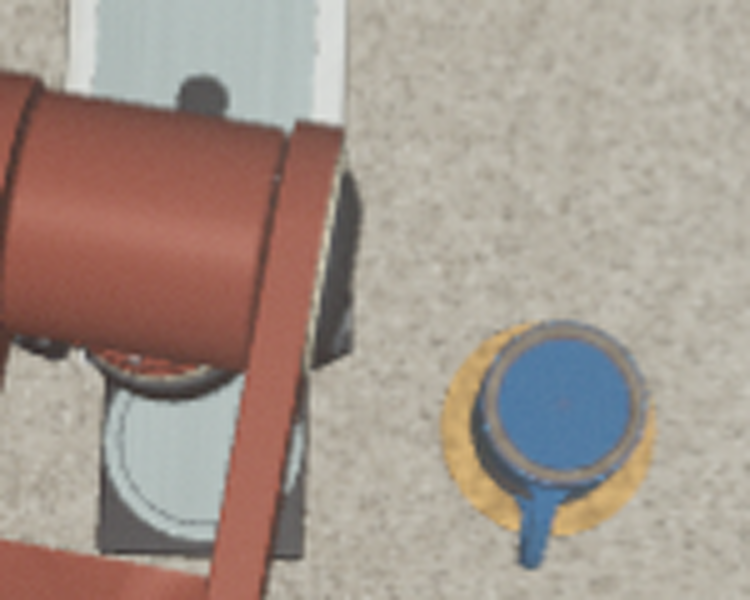

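The mug sits centred: rim centre seen at px (382.7,270.5), against (383.2,270.9) expected. Next: go down in front of the fin, then slide forward around it low.

```bash
python3 -m inch '[0,0,15,0,0.6,0,0,35,0,0.6,0,0,55,0,0.6,0,0,70,0,0.6,0,0,76,0,0.6,0,0,76,0,0.6,-8,0,76,0,0.6,-20,0,76,0,0.6,-33,0,76,0,0.6,-45,0,76,0,0.6,-54,0,76,0,0.6,-59,0,76,0,0.6,-59,0,76,0,0.6,-59,0,76,0,0.6]';  python3 - <<'E'
from h import *
s=vision.capture("side")
cv2.imwrite("pics/c7.png",cv2.resize(s[170:310,250:400],None,fx=4,fy=4,interpolation=cv2.INTER_CUBIC))
E
```

```text
t: 10.93
tcp_pos: [558.3, 2.7, 124.9]
tcp_rot: [-180.0, 0.0, 179.6]
ft_force: [-0.3, -0.2, 0.1]
opening: 50.8
```

View pics/c7.png

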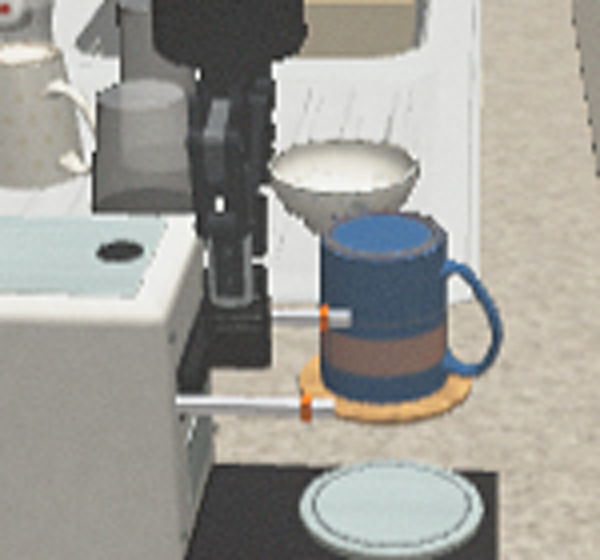

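The fingers are astride the fin, with housing and rails clear. (11 pictures viewed.) Close, then pull about 50 mm first.

```bash
python3 -m inch '[0,0,0,0,0,0,0,0,0,0,0,0,0,0,0,0,0,0,0,0,0,0,0,0,0,0,0,0,0,0,0,0,0,0,0,0,0,0,0,0,0,0,0,0,0]'; python3 -c "
from h import *
cv2.imwrite('pics/s_pre.png',vision.capture('side'));print(bot.state()['tcp_pos'])"; python3 -m inch '[1,0,0,0,0,4,0,0,0,0,9,0,0,0,0,15,0,0,0,0,21,0,0,0,0,27,0,0,0,0,33,0,0,0,0,39,0,0,0,0,44,0,0,0,0,48,0,0,0,0,50,0,0,0,0,50,0,0,0,0,50,0,0,0,0,50,0,0,0,0]'; python3 - <<'E'
from h import *
s=np.mean([vision.capture("side").astype(float) for _ in range(6)],0);t=np.mean([vision.capture("top").astype(float) for _ in range(4)],0)
s=s.astype(np.uint8);t=t.astype(np.uint8)
cv2.imwrite("pics/s8.png",s);cv2.imwrite("pics/t8.png",t)
a=cv2.resize(s[225:290,285:345],None,fx=8,fy=8,interpolation=cv2.INTER_CUBIC)
b=cv2.resize(t[205:270,280:340],None,fx=5.2,fy=8,interpolation=cv2.INTER_CUBIC)
cv2.imwrite("pics/c8.png",np.hstack([a,b]));print(a.shape,b.shape);st=bot.state();print(st["tcp_pos"],st["opening"],st["ft_force"],st["t"])
E
```

```text
t: 11.73
tcp_pos: [557.7, 4.3, 124.8]
tcp_rot: [179.8, -0.0, 179.6]
ft_force: [-0.5, 5.8, 2.5]
opening: 9.9
[557.71304386   4.26683931 124.78605303]
t: 12.95
tcp_pos: [509.6, 4.7, 124.8]
tcp_rot: [179.8, 0.3, 179.6]
ft_force: [6.3, 5.6, -2.9]
opening: 10.1
(520, 480, 3) (520, 312, 3)
[509.66670458   4.65918626 124.79212964] 10.100129924741122 [ 6.51160007  5.61655167 -2.09819625] 13.45
```

Pulled 48.1 mm with 6.4 N, as the spring predicts, so there is no slip. I'll go to about 55 mm and use the last picture there.

```bash
python3 -m inch '[2,0,0,0,0,4,0,0,0,0,6,0,0,0,0,7,0,0,0,0,7,0,0,0,0,7,0,0,0,0]'; python3 - <<'E'
from h import *
s=np.mean([vision.capture("side").astype(float) for _ in range(6)],0);t=np.mean([vision.capture("top").astype(float) for _ in range(4)],0)
s=s.astype(np.uint8);t=t.astype(np.uint8)
cv2.imwrite("pics/s8.png",s);cv2.imwrite("pics/t8.png",t)
a=cv2.resize(s[230:285,285:345],None,fx=8,fy=10.9,interpolation=cv2.INTER_CUBIC)[:600]
b=cv2.resize(t[205:270,280:340],None,fx=5.2,fy=9.23,interpolation=cv2.INTER_CUBIC)[:600]
a=a[:599];b=b[:599];cv2.imwrite("pics/c8.png",np.hstack([a,b]));print(a.shape,b.shape);st=bot.state();print(st["tcp_pos"],st["opening"],st["ft_force"],st["t"])
E
```

```text
t: 13.95
tcp_pos: [502.7, 4.7, 124.8]
tcp_rot: [179.8, 0.3, 179.6]
ft_force: [7.7, 5.4, -2.9]
opening: 10.2
(599, 480, 3) (599, 312, 3)
[502.77236187   4.71461965 124.79124405] 9.995075036302561 [ 7.11405935  6.27995641 -3.40436444] 14.45
```

View pics/c8.png

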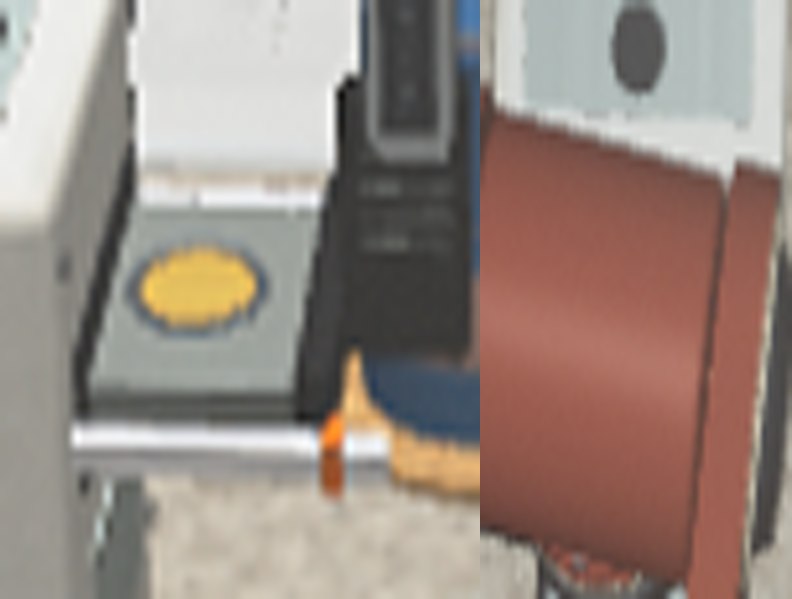

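The side crop shows the lip's near front corner at about (343,405), just above the near clip (u 320–342, v 415–495). I'll quantify that by projection.

```bash
python3 - <<'E'
from h import *
q=[479.3,3.14,np.radians(-.442)]
s=cv2.imread("pics/s8.png");p=cv2.imread("pics/s_pre.png")
for n,im in(("now",s),("pre",p)):
    h=cv2.cvtColor(im,cv2.COLOR_BGR2HSV);m=cv2.inRange(h,(3,170,120),(16,255,255));m[:235]=0;m[300:]=0;m[:,:300]=0;m[:,345:]=0
    k,l,st,c=cv2.connectedComponentsWithStats(m);print(n,[(st[i].tolist(),c[i].round(2).tolist()) for i in range(1,k) if st[i][4]>3])
g=s.mean(2).round().astype(int)
print("cols 318..332");
for v in range(260,278):print(v,g[v,318:333],s[v,324:330,2])
for x in(38,40,42):
    print(x,"lip44,118/108",proj("side",place(q,[(x,44,118),(x,44,108),(x,44,113)])).round(2).tolist(),"clip c,top",proj("side",place(q,[(x,52,104),(x,52,108),(x+2.5,55,104),(x-2.5,55,104)])).round(2).tolist())
print("rail end",proj("side",place(q,[(25,55,105),(25,52,108)])).round(2).tolist())
E
```

```text
now [([326, 268, 2, 7, 9], [326.22, 270.44])]
pre [([330, 246, 2, 7, 9], [330.33, 248.67])]
cols 318..332
260 [159 158 159 160 119  62  65  65  66  57  58  58  58  58  57] [66 66 66 58 60 60]
261 [159 161 160 160  89  63  66  68  66  53  54  55  57  57  57] [66 69 67 54 54 54]
262 [159 160 161 160  72  64  65  67  63  53  78 115  66  61  61] [ 65  67  64  54  92 146]
263 [159 160 162 151  60  64  69  67  61  60 121 174  82  66  70] [ 70  67  60  65 153 228]
264 [162 164 163 128  55  62  63  64  56  63 138 171  98  68  76] [ 64  64  57  69 177 224]
265 [146 147 147 115  50  57  56  57  54  65 150 172 125  65  74] [ 57  57  54  72 194 224]
266 [ 86  86  86  71  53  55  57  58  54  79 182 179 155  85  70] [ 58  58  53  91 235 230]
267 [ 93  92  92  79  52  57  56  52  64 110 187 179 177 138 104] [ 56  51  73 145 237 230]
268 [ 85  87  85  78  43  47  50  62 121 151 168 167 164 171 157] [ 48  76 205 231 219 218]
269 [175 175 176 180 172 172 130 122 147 153 186 191 189 198 203] [129 189 255 248 213 220]
270 [239 239 239 243 246 246 219 157 136 149 238 232 231 236 238] [218 236 242 224 234
[... 458 characters left out ...]
97 197]
276 [190 197 198 191 188 191 193 194 182 167 180 186 184 180 183] [204 204 192 176 191 197]
277 [190 192 187 186 185 186 189 187 180 173 177 185 192 195 201] [201 198 190 183 188 195]
38 lip44,118/108 [[326.86, 263.6], [326.97, 268.0], [326.92, 265.81]] clip c,top [[326.65, 271.63], [326.6, 269.87], [325.27, 272.31], [327.75, 272.37]]
40 lip44,118/108 [[325.87, 263.58], [325.99, 267.98], [325.93, 265.79]] clip c,top [[325.66, 271.6], [325.61, 269.84], [324.27, 272.28], [326.76, 272.34]]
42 lip44,118/108 [[324.88, 263.56], [325.0, 267.96], [324.94, 265.76]] clip c,top [[324.67, 271.58], [324.62, 269.82], [323.28, 272.26], [325.76, 272.32]]
rail end [[332.96, 272.05], [333.06, 270.02]]
```

Clip centre works out at dispenser x ≈ 39.6. The lip is at 40.05 by travel and about 39.9–40.6 by its top edges. So pull about 0.5 mm more, hold still, then check steadiness and hand in.

```bash
python3 -m inch '[0.5,0,0,0,0,0.5,0,0,0,0,0.5,0,0,0,0,0.5,0,0,0,0,0.5,0,0,0,0,0.5,0,0,0,0,0.5,0,0,0,0,0.5,0,0,0,0]'; python3 - <<'E'
from h import *
a=vision.capture("side");st=bot.state()
g0=cv2.imread("pics/s8.png").mean(2);print(st["tcp_pos"],st["opening"],st["ft_force"],st["t"],abs(st["joint_vel"]).max())
g=a.mean(2).round().astype(int)
for v in range(261,266):print(v,g[v,318:333])
t=vision.capture("top");o=cv2.imread("pics/t6.png");print("mug area change",cv2.absdiff(t,o)[240:310,355:410].mean())
bot.hand_in()
E
```

```text
t: 15.12
tcp_pos: [502.4, 4.7, 124.8]
tcp_rot: [179.8, 0.3, 179.6]
ft_force: [6.8, 5.8, -3.6]
opening: 10.2
[502.38161196   4.70750616 124.81301271] 9.882801384378388 [ 7.57310556  5.42261714 -2.80928499] 15.1667 0.13777063085346888
261 [159 161 160 163 116  63  66  69  65  57  60  55  56  62  55]
262 [163 159 158 163  73  62  70  67  59  55  65 116  66  59  64]
263 [161 162 161 163  69  63  66  66  63  60  95 177  82  67  70]
264 [165 164 165 166  57  61  61  64  61  61 117 173 103  66  73]
265 [147 144 148 152  50  58  61  56  53  62 137 174 124  63  68]
mug area change 1.1022510822510823
the job is handed in; nothing more can be done
```

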